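# Fetch the rear tea infuser from a crowded hook

### The arm

A 6-joint arm with a two-finger parallel gripper is mounted at the origin on a cart in front of the work surface, level with it; the furniture and walls round the work are solid. World frame = base frame: x ahead of the robot, y to its left, z up, the work surface at z = 0. Lengths are in mm, angles in rad, forces in N, time in s.
With the tool pointing down it reaches from about 375 to 975 mm from the base axis. Payload 3.8 kg.
Tool frame: the origin (TCP) lies midway between the tips of the shut fingers; the grasp point (between the pads) lies 19 mm behind it; x points along the fingers, y is the direction in which the jaws open and shut, and the axes are right-handed (so a half turn about x gives the same grasp; the last joint's range is limited). The gripper opens to 88 mm and grips with 3 to 60 N. Pads are 18 mm wide; open, the fingers measure 123 mm over their backs; the gripper's body (75 mm by 187 mm) begins 45 mm behind the grasp point.
Start: joints at [1.262, 0.264, 1.604, -0, 1.274, -0.037], TCP at [181.212, 650.216, 238.706] pointing down, gripper open.
Joint ranges: [-2.63, 2.63], [-0.94, 2.18], [0.31, 2.57], [-1.31, 4.45], [0, 2.66], [-2.55, 2.55]. Speed limits (rad/s): [2.57, 2.57, 3.14, 3.14, 3.14, 3.14].

### API

Orientations are given as a 3x3 rotation matrix whose columns are the frame's x, y, z axes.
In Python, from cell import get_obs, camera, camera_model, hand_in gives the robot as it stands.
- The arm moves only by the tool step_arm, never from a script. Its argument "plan" is text: rows parted by semicolons, each of 4 numbers parted by spaces: the shift along the tool's x, y, z in m, then the turn about the tool's x in degrees. A call has 1 to 5 rows; each row shifts and turns the commanded pose from where the row before left it, along the tool's axes as they then stand; what a row does not reach is not made up. A row lasts 1/8 s, in which the tool goes at most 62.5 mm and 10.7 degrees, less where a joint would pass 70% of its speed; a pose out of reach is approached as far as the arm can. A call is refused whole if a number of a shift passes 0.0625 or a number of a turn 10.7, either way. A call with a gripper value outside its range is refused whole. "jaw" is the opening in per cent of the stroke, from 0 (shut) to 100 (fully open), set as the call begins (left out, the last holds). The fingers move at their own pace and stop on an object; "newtons" is the grip in N (left out, the last holds). Time passes only in rows, so rows that do not move let the fingers close. It gives the time, the measured TCP pose, the force and the opening at its end, in the units of the state.
- get_obs(): the state, without advancing time (a new reading comes with each control period).
- camera(name): name is "scene" or "top" or "wrist"; returns (picture, depth): 480x640x3 uint8, red, green, blue; 480x640 float32, mm along the optical axis (not along the pixel's ray), 0 where there is no reading.
- camera_model(name): a dict with "vertical_fov" (degrees; the focal length in pixels is half the picture's height over the tangent of half this angle, whatever the lens; pixels are square), "cx", "cy" (the principal point, pixels), "k1" (the pictures are not rectified: a ray, as slopes to the right and down, at radius r is drawn at 1 + k1 r^2 times it, then the intrinsics apply), "pose" (4x4, takes a point from camera to world coordinates); the wrist camera has in their place "mount" (4x4, takes a point from camera to tool coordinates, whose origin is the TCP and whose axes are the tool frame's). Camera axes: x right, y up, looking along -z (the intrinsics and any distortion apply to the point x, -y, -z); pixel columns grow to the right and rows downward; lengths in mm; the calibration is good to about 2 mm. A picture is of the moment at which its call begins: read the wrist's pose just before it. camera_model takes no time and is no camera call.
- hand_in(): hands the job in, once; it reports no verdict.
The state is a dict: "time_s": time; "qpos": joint angles; "qvel": joint speeds; "joint_efforts": joint torques, N m; "tcp_pos": TCP position; "tool_rot": TCP orientation; "contact_force": force on the tool from outside, world axes, zero at the start; "ft_torque": the same for the moment, N m; "finger_gap": opening from 0.0 (shut) to 1.0 (fully open).
Only numpy, scipy, OpenCV 4.12 (cv2) and the standard library are available. Lean on these libraries where they do the work, as an engineer would, in place of code of your own. Each camera call takes 0.05 s, during which the arm holds its last target. There are 200 camera calls.

### The job

The blue-handled tea infuser hangs at the back of the crowded hook, behind the yellow-handled one: first hang the yellow one on the empty spare hook, feeling for how high that hook's arm is, and slide it back along the arm until it presses firmly against the black rubber stop ring, but without forcing or straining that springy arm. Then take the blue infuser off its hook and lower it, without dropping it, into the striped mug so that it stands on the bottom. Let go of both, and do not disturb the mug or anything else on the worktop.

Things in the scene. Friction and masses are not known exactly. Their poses are not given: they have to be found in the camera images.
- full_stand: Crowded hook, fixed: pale wooden foot 170 x 110 x 12 mm, steel post 12 mm thick, 185 mm tall at x = +70 mm. Origin: centre of the foot's underside. Its rigid level arm, round steel 8 mm thick, runs from the post along -x (towards the robot) at y = 0, axis 150 mm up. Both infusers hang on it, yellow nearer the tip; unhook by lifting 15 mm and drawing along -x.
- full_tip (a point): End of the crowded hook's arm, on the arm's axis line (x = -82 mm, y = 0, z = 150 mm of that stand). From x = -70 mm the arm bends up; the tip's top is 14 mm above the arm's axis. Axes as the stand's.
- spare_stand: Spare hook, fixed: a like stand, foot of dark wood, same origin, axes and post. Its arm is of the same round steel, at y = 0, tip and bend of the same shape, but clamped differently each time, NOT reported: axis anywhere from 130 to 170 mm up; end of the tip anywhere from x = -93 to -71 mm. Every x from -50 to +5 mm is plain straight arm.
- spare_arm_line (a point): Point 150 mm straight above the spare stand's origin (mean height of its arm's axis, not the true one); axes as the stand's. Round the arm sits a black rubber stop ring (24 mm across, 10 mm thick), 104 mm behind the tip's end: front face anywhere from x = +11 to +33 mm, not reported. Infuser home: its origin 6 mm before that face.
- spare_arm (a joint): Lengthwise give of the spare hook's arm in its rubber bush, m: about 0 at rest, positive when pushed towards the post; 1.5 N per mm, springs back. The arm may take no more than 14 N in all; 4 to 6 N against the ring is firm. Does not tell where the arm is clamped.
- spare_bush (a joint): Vertical give of the same arm in its bush, m: about 0 (within 1 mm) at rest, negative when loaded from above; 1.5 N per mm, springs back. Does not tell the height of the clamped arm.
- front_infuser: Yellow-handled tea infuser, hanging in front. Steel basket 34 mm across, 50 mm tall with flat lid; above the lid an eye, open along x, for the hook's arm; on top the handle. Origin: centre of the basket's underside, z up. 122 mm tall in all, 60 to 130 g. x along the hook's arm, away from its tip.
- front_saddle (a point): Yellow infuser: inner apex of its eye's saddle, 78 mm above its origin. The saddle is an inverted V, 12 mm thick along x, sloping down 20 degrees to both sides, that rests on the arm. Under it the eye is 28 mm high on the middle line (down to the lid) and 27 mm wide, between two wires at y = -15.5 and +15.5 mm.
- front_grip (a point): Yellow infuser: grasp point in its handle, 108 mm above its origin. The handle is a flat-sided rounded plastic block, 12 mm (x) by 20 mm (y), from 82 to 122 mm above the origin; take it from above, a finger on each side along y.
- rear_infuser: Blue-handled tea infuser, the same shape as the yellow one, hanging at the back, 45 to 70 mm behind it. Origin: centre of the basket's underside, z up. 122 mm tall in all, 60 to 130 g. x along the hook's arm, away from its tip.
- rear_saddle (a point): Blue infuser: inner apex of its eye's saddle, 78 mm above its origin. The saddle is an inverted V, 12 mm thick along x, sloping down 20 degrees to both sides, that rests on the arm. Under it the eye is 28 mm high on the middle line (down to the lid) and 27 mm wide, between two wires at y = -15.5 and +15.5 mm.
- rear_grip (a point): Blue infuser: grasp point in its handle, 108 mm above its origin. The handle is a flat-sided rounded plastic block, 12 mm (x) by 20 mm (y), from 82 to 122 mm above the origin; take it from above, a finger on each side along y.
- mug: Loose white mug with a teal stripe, 81 mm across, 92 mm tall, upright. Origin: underside, between body and handle; the handle points along -y and the cup's axis stands at y = +17.5 mm.
- mug_in (a point): Centre of the mug's inner floor, 7.4 mm above the worktop; z up. At least 53 mm clear across; the rim is 85 mm higher.
- lemon: Lemon, 72 x 57 x 58 mm; bystander. Origin: underside.
- spice_jar: Green spice jar, 44 mm across, 100 mm tall; bystander. Origin: centre of the underside.
- shaker: Glass salt shaker with a grey top, 44 mm across, 90 mm tall; bystander. Origin: centre of the underside.
- glass: Drinking glass, 81 mm across, 92 mm tall; bystander. Origin: centre of the underside.
- timer: Red dome-shaped kitchen timer, 64 mm across, 49 mm tall; bystander. Origin: centre of the underside.
Things that resemble listed ones, but are neither listed nor needed, are in the scene too. Leave any orange, purple or red look-alike of the front_infuser alone.

How it is judged:
By the outcome, as a careful person would: the job done as asked, in the order asked, and still so for the second after the job is handed in, with the robot touching nothing.
It also fails if it takes over 72 s, if anything falls off the work surface, if the arm or the gripper's body presses on something with over 40 N, if the wrist force passes 120 N, or if a joint passes its speed limit or range.

## Working session

There is one attempt and no reset: what is moved stays moved. The work goes in short steps, Python scripts to look and compute and a tool call to move; the robot and the scene stay as the last step left them, time stands still between calls to the robot, and variables do not carry over. Pictures are saved under pics/ and viewed, about 8 in all and at most 12, crops included, and the job is handed in when it is done.

Besides the shell and the picture viewer there is one more tool, called after "Emit:" as name(argument=value, ...) on one line, values as JSON. step_arm: Moves the arm, as the interface text tells. Its arguments: {"type":"object","properties":{"plan":{"type":"string"},"jaw":{"type":"number"},"newtons":{"type":"number"}},"required":["plan"]}

```bash
mkdir -p pics; cat > h.py <<'E'
import numpy as np, cv2
from cell import get_obs, camera, camera_model, hand_in
def snap(n,tag):
    o=get_obs(); m=camera_model(n); im,d=camera(n)
    cv2.imwrite(f'pics/{tag}.png',im[:,:,::-1]); 
    if n=='wrist':
        T=np.eye(4);T[:3,:3]=o['tool_rot'];T[:3,3]=o['tcp_pos'];P=T@np.array(m['mount'])
    else: P=np.array(m['pose'])
    np.savez(f'pics/{tag}.npz',im=im,d=d,P=P,f=240/np.tan(np.radians(m['vertical_fov'])/2),cx=m['cx'],cy=m['cy'],k1=m['k1'])
    return load(tag)
def load(tag): return dict(np.load(f'pics/{tag}.npz'))
def ray(s,u,v):
    xd=(np.asarray(u,float)-s['cx'])/s['f'];yd=(np.asarray(v,float)-s['cy'])/s['f'];x,y=xd,yd
    for _ in range(10):
        k=1+s['k1']*(x*x+y*y);x,y=xd/k,yd/k
    return x,y
def pt(s,u,v,depth=None):
    u=np.asarray(u);v=np.asarray(v)
    d=s['d'][v.astype(int),u.astype(int)] if depth is None else depth
    x,y=ray(s,u,v); return np.stack([x*d,-y*d,-d+0*x],-1)@s['P'][:3,:3].T+s['P'][:3,3]
def ptz(s,u,v,z):
    a=pt(s,u,v,1.0)-s['P'][:3,3]; return s['P'][:3,3]+a*((z-s['P'][2,3])/a[...,2])
def cloud(s):
    v,u=np.mgrid[0:480,0:640]; p=pt(s,u,v); p[s['d']<=0]=np.nan; return p
E
python3 - <<'E'
from h import *
a=snap('scene','scene0');b=snap('top','top0')
print(get_obs())
print(a['P'],b['P'],a['k1'],a['f'])
E
```

```text
{'time_s': 0.1, 'qpos': array([ 1.26207437e+00,  2.64666565e-01,  1.60519065e+00,  2.50846855e-06,
        1.27373405e+00, -3.68877277e-02]), 'qvel': array([-9.18421128e-06, -1.86011967e-03, -2.48732932e-03,  3.79609219e-04,
        7.75995134e-04,  1.81544796e-03]), 'joint_efforts': array([ 4.25717872e-05, -5.03620327e+01, -3.58070540e+01,  7.30715180e-02,
        2.32571969e-02, -2.99954365e-05]), 'tcp_pos': array([181.03768267, 649.61394462, 237.54537766]), 'tool_rot': array([[-6.09544561e-04,  2.68498862e-01,  9.63279808e-01],
       [-1.90338968e-03,  9.63277931e-01, -2.68499543e-01],
       [-9.99998003e-01, -1.99715929e-03, -7.61028592e-05]]), 'contact_force': array([-0.30666255, -0.17805088, -0.06653304]), 'ft_torque': array([-0.0061545 , -0.01575083,  0.04340228]), 'finger_gap': 0.9958891135093737}
[[ 7.72417949e-01  2.71247271e-01 -5.74278182e-01 -1.74356985e+02]
 [-6.34900918e-01  3.53227995e-01 -6.87117754e-01 -7.59180243e+02]
 [ 1.64723154e-02  8.95351831e-01  4.45054785e-01  7.19461142e+02]
 [ 0.00000000e+00  0.00000000e+00  0.00000000e+00  1.00000000e+00]] [[ 2.81038626e-02  9.90041575e-01 -1.37941484e-01  4.52684010e+02]
 [-9.99045664e-01  3.24352031e-02  2.92526753e-02  1.79779647e+02]
 [ 3.34355247e-02  1.36987728e-01  9.90008297e-01  1.21662090e+03]
 [ 0.00000000e+00  0.00000000e+00  0.00000000e+00  1.00000000e+00]] -0.05491999102254255 599.2732959022705
```

View pics/scene0.png

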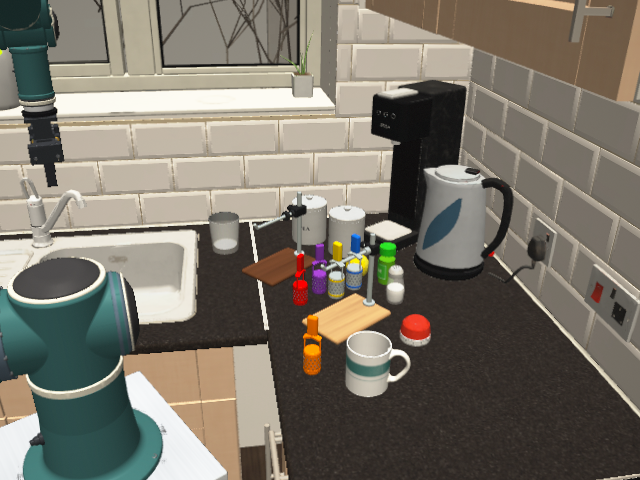

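View pics/top0.png

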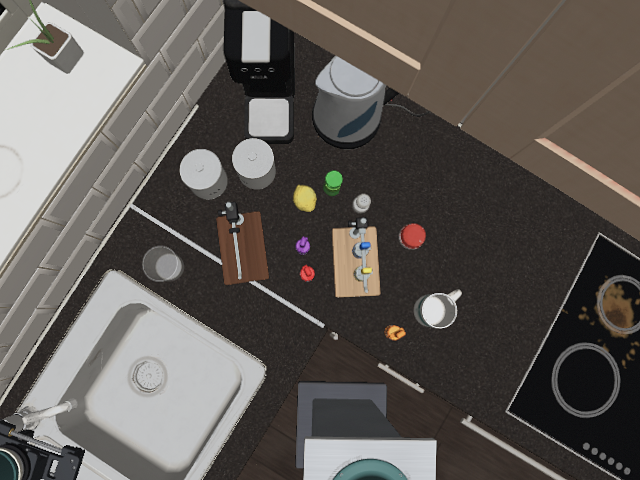

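```bash
cat > m.py <<'E'
from h import *
s=load('top0');C=cloud(s);im=s['im'].astype(int)
hsv=cv2.cvtColor(s['im'],cv2.COLOR_RGB2HSV)
v,u=np.mgrid[0:480,0:640]
def reg(m,name,z=None):
    p=C[m&~np.isnan(C[...,0])]
    print(name,len(p),'med',np.round(np.median(p,0),1),'zrange',np.round(np.percentile(p[:,2],[1,50,99]),1))
    return p
def box(u0,u1,v0,v1): return (u>=u0)&(u<=u1)&(v>=v0)&(v<=v1)
Z=C[...,2]
for n,b in [('full',box(325,388,220,303)),('spare',box(212,272,208,290))]:
    m=b&(abs(Z-12)<6)&(hsv[...,1]>60)
    p=reg(m,n)
    q=np.stack(np.nonzero(m)[::-1],-1).astype(np.float32)
    P=ptz(s,q[:,0],q[:,1],12.)[:,:2].astype(np.float32)
    r=cv2.minAreaRect(P);print(r)
    m=b&(Z>100);p=reg(m,'arm')
    for x in range(300,800,12):
        k=p[(p[:,0]>=x)&(p[:,0]<x+12)]
        if len(k):print(x,len(k),np.round(np.median(k,0),0),np.round(k[:,2].max()))
# yellow, blue handles
m=box(355,380,235,285)
H,S=hsv[...,0],hsv[...,1]
reg(m&(H>20)&(H<35)&(S>180)&(Z>100),'yellow');reg(m&(H>100)&(H<130)&(S>150)&(Z>100),'blue')
for n,b,z in [('mug',box(412,465,288,330),92),('red',box(298,318,263,283),0),('purple',box(294,312,235,256),0),('orange',box(384,408,322,342),0),('jar',box(324,344,170,196),0),('shaker',box(353,372,193,214),0),('timer',box(398,428,222,250),0),('lemon',box(292,318,183,212),0),('can1',box(180,226,150,198),0),('can2',box(232,276,138,188),0)]:
    p=C[b&(Z>25)];print(n,len(p),np.round(p.min(0)),np.round(p.max(0)),np.round(np.median(p,0)))
E
python3 m.py
```

```text
full 2275 med [570.7  58.4  12.1] zrange [ 6.7 12.1 17.1]Traceback (most recent call last):
  File "m.py", line 15, in <module>
    P=ptz(s,q[:,0],q[:,1],12.)[:,:2].astype(np.float32)
      ~~~^^^^^^^^^^^^^^^^^^^^^
  File "h.py", line 22, in ptz
    a=pt(s,u,v,1.0)-s['P'][:3,3]; return s['P'][:3,3]+a*((z-s['P'][2,3])/a[...,2])
                                                      ~^^~~~~~~~~~~~~~~~~~~~~~~~~~
ValueError: operands could not be broadcast together with shapes (2275,3) (2275,)
```

```bash
sed -i 's|/a\[...,2\])|/a[...,2])[...,None]|' h.py; python3 m.py
```

```text
full 2275 med [570.7  58.4  12.1] zrange [ 6.7 12.1 17.1]
((577.0020141601562, 45.618072509765625), (171.676025390625, 110.40560913085938), 4.352149486541748)
arm 737 med [586.7  49.  155.7] zrange [103.7 155.7 201. ]
492 14 [500.  40. 163.] 167.0
504 21 [509.  41. 155.] 161.0
516 36 [524.  44. 150.] 155.0
528 123 [535.  46. 156.] 203.0
540 55 [544.  50. 154.] 202.0
552 33 [555.  46. 153.] 158.0
564 21 [570.  46. 152.] 156.0
576 96 [584.  50. 129.] 200.0
588 111 [592.  51. 175.] 202.0
600 26 [607.  51. 151.] 159.0
612 21 [619.  49. 155.] 157.0
624 46 [631.  51. 157.] 164.0
636 115 [642.  56. 161.] 187.0
648 19 [650.  61. 161.] 166.0
spare 2649 med [595.9 319.   12.2] zrange [ 7.  12.2 17.3]
((601.336669921875, 325.7140197753906), (169.537109375, 110.36073303222656), 10.153066635131836)
arm 468 med [631.8 328.5 143.4] zrange [133.9 143.4 166.5]
516 22 [522. 311. 148.] 153.0
528 17 [534. 314. 141.] 143.0
540 23 [545. 317. 139.] 143.0
552 19 [558. 318. 139.] 142.0
564 22 [570. 320. 139.] 142.0
576 19 [582. 322. 140.] 146.0
588 22 [594. 325. 139.] 145.0
600 17 [606. 326. 140.] 144.0
612 
[... 209 characters left out ...]
range [172.5 178.2 185.9]
blue 52 med [591.8  50.1 198.3] zrange [178.9 198.3 201.4]
mug 745 [ 421. -197.   25.] [513. -97.  97.] [ 468. -162.   70.]
red 179 [523. 148.  26.] [558. 182. 128.] [538. 166.  56.]
purple 183 [589. 162.  26.] [623. 194. 126.] [602. 177.  53.]
orange 216 [392. -58.  25.] [425. -26. 126.] [410. -38.  55.]
jar 353 [737.  91.  26.] [778. 131. 106.] [751. 112.  98.]
shaker 273 [695.  19.  25.] [731.  59.  94.] [708.  42.  80.]
timer 435 [ 614. -118.   25.] [671. -64.  54.] [641. -88.  44.]
lemon 492 [694. 148.  27.] [758. 205.  61.] [721. 176.  49.]
can1 1665 [721. 372.  25.] [815. 467. 134.] [760. 413. 113.]
can2 1717 [750. 252.  25.] [878. 348. 131.] [790. 296. 113.]
```

```bash
cat > go.py <<'E'
import sys
from h import *
# go.py x y z yawdeg [nrows]
x,y,z,yaw=map(float,sys.argv[1:5]); o=get_obs()
R=np.array(o['tool_rot']);p=np.array(o['tcp_pos']);z_=R[:,2]
cur=np.degrees(np.arctan2(z_[1],z_[0]));turn=-((yaw-cur+180)%360-180)
d=np.array([x,y,z])-p
n=int(sys.argv[5]) if len(sys.argv)>5 else int(max(np.ceil(np.linalg.norm(d)/60),np.ceil(abs(turn)/10.5),1))
print('cur',np.round(p,1),'yaw',round(cur,2),'f',np.round(o['contact_force'],1),'t',round(o['time_s'],2),'n',n)
a=np.radians(cur)
for i in range(n):
    c,s=np.cos(a),np.sin(a)
    dz=(c*d[0]+s*d[1])/n; dy=(-s*d[0]+c*d[1])/n
    print(f"{-d[2]/n/1000:.4f} {dy/1000:.4f} {dz/1000:.4f} {turn/n:.2f}",end='; ')
    a-=np.radians(turn/n)
print()
E
python3 -c "
from h import *
m=camera_model('wrist');print(m)"
python3 go.py 500 60 360 4.35
```

```text
{'vertical_fov': 69.33024666957223, 'cx': 319.5283680028223, 'cy': 235.0986168536347, 'k1': -0.06630067944657858, 'mount': array([[ 1.56639690e-03,  3.13218956e-01, -9.49679647e-01,
        -1.45325723e+02],
       [ 9.99997309e-01, -2.11598682e-03,  9.51505602e-04,
        -4.95037700e-01],
       [-1.71148003e-03, -9.49678582e-01, -3.13221427e-01,
        -8.19913419e+01],
       [ 0.00000000e+00,  0.00000000e+00,  0.00000000e+00,
         1.00000000e+00]])}
cur [181.  649.6 237.5] yaw -15.58 f [-0.3 -0.2 -0.1] t 0.1 n 12
-0.0102 -0.0402 0.0388 -1.66; -0.0102 -0.0413 0.0376 -1.66; -0.0102 -0.0424 0.0364 -1.66; -0.0102 -0.0434 0.0352 -1.66; -0.0102 -0.0444 0.0339 -1.66; -0.0102 -0.0454 0.0326 -1.66; -0.0102 -0.0463 0.0313 -1.66; -0.0102 -0.0472 0.0299 -1.66; -0.0102 -0.0480 0.0285 -1.66; -0.0102 -0.0488 0.0271 -1.66; -0.0102 -0.0496 0.0257 -1.66; -0.0102 -0.0503 0.0242 -1.66;
```

```bash
python3 go.py 520 310 330 10.15 8
```

```text
cur [181.  649.6 237.5] yaw -15.58 f [-0.3 -0.2 -0.1] t 0.1 n 8
-0.0116 -0.0295 0.0522 -3.22; -0.0116 -0.0324 0.0505 -3.22; -0.0116 -0.0352 0.0486 -3.22; -0.0116 -0.0378 0.0465 -3.22; -0.0116 -0.0404 0.0443 -3.22; -0.0116 -0.0428 0.0420 -3.22; -0.0116 -0.0451 0.0395 -3.22; -0.0116 -0.0473 0.0369 -3.22;
```

Emit:
step_arm(plan="-0.0116 -0.0295 0.0522 -3.2; -0.0116 -0.0324 0.0505 -3.2; -0.0116 -0.0352 0.0486 -3.2; -0.0116 -0.0378 0.0465 -3.2")

```text
time_s: 0.6
tcp_pos: [351.5, 478.7, 284.9]
tool_rot: [[-0.0, 0.046, 0.999], [-0.001, 0.999, -0.046], [-1.0, -0.001, -0.0]]
contact_force: [0.1, 0.8, 0.4]
finger_gap: 1.0
```

Emit:
step_arm(plan="-0.0116 -0.0404 0.0443 -3.2; -0.0116 -0.0428 0.042 -3.2; -0.0116 -0.0451 0.0395 -3.2; -0.0116 -0.0473 0.0369 -3.2; 0 0 0 0")

```text
time_s: 1.23
tcp_pos: [522.6, 307.2, 332.1]
tool_rot: [[0.002, -0.169, 0.986], [-0.0, 0.986, 0.169], [-1.0, -0.001, 0.002]]
contact_force: [-0.7, 0.2, 0.9]
finger_gap: 1.001
```

```bash
python3 - <<'E'
from h import *
s=snap('wrist','w1'); print(get_obs()['tcp_pos'],get_obs()['tool_rot'][:,2])
E
python3 go.py 500 60 340 4.35
```

```text
[520.92036904 308.79749902 331.37166613] [ 9.85435076e-01  1.70051840e-01 -2.87786451e-04]
cur [520.9 308.8 331.4] yaw 9.79 f [-0.7  0.3 -0.8] t 1.27 n 5
-0.0017 -0.0483 -0.0126 1.09; -0.0017 -0.0486 -0.0117 1.09; -0.0017 -0.0488 -0.0107 1.09; -0.0017 -0.0490 -0.0098 1.09; -0.0017 -0.0491 -0.0089 1.09;
```

View pics/w1.png

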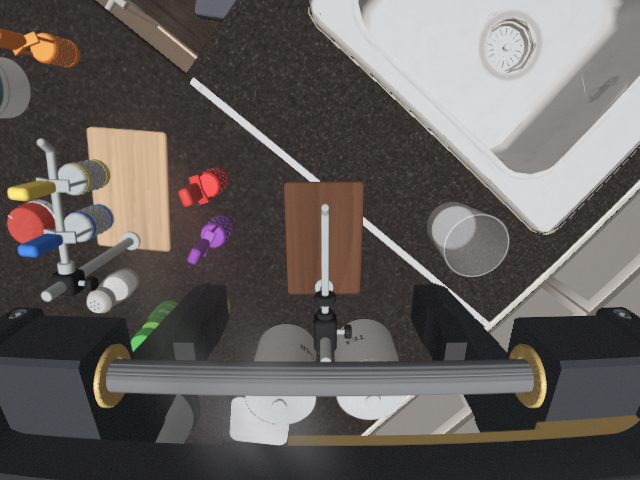

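```bash
python3 - <<'E'
from h import *
s=load('w1');C=cloud(s)
yaw=np.radians(10.15);O=np.array([601.3,325.7]);c,sn=np.cos(yaw),np.sin(yaw)
L=lambda p:np.stack([(p[...,0]-O[0])*c+(p[...,1]-O[1])*sn,-(p[...,0]-O[0])*sn+(p[...,1]-O[1])*c,p[...,2]],-1)
Q=L(C)
for v in range(202,332,4):
    w=Q[v,300:350];rgb=s['im'][v,300:350]
    k=np.nonzero((w[:,2]>110))[0]
    if len(k):
        print(v,k.min()+300,k.max()+300,np.round(np.median(w[k],0),1),round(float(w[k,2].max()),1),rgb[k[len(k)//2]])
# foot check
hsv=cv2.cvtColor(s['im'],cv2.COLOR_RGB2HSV)
for b in [(280,368,178,298),(84,174,122,256)]:
    m=np.zeros((480,640),bool);m[b[2]:b[3],b[0]:b[1]]=1
    m&=(abs(C[...,2]-12)<5)&(hsv[...,1]>60)
    v,u=np.nonzero(m);P=ptz(s,u,v,12.)[:,:2].astype(np.float32);print(cv2.minAreaRect(P))
H,S=hsv[...,0],hsv[...,1];v,u=np.mgrid[0:480,0:640]
for n,m in [('Y',(H>20)&(H<32)&(S>150)),('B',(H>105)&(H<125)&(S>150))]:
    p=C[m&(u<110)&(v>130)&(v<270)&(C[...,2]>100)];print(n,len(p),np.round(np.median(p,0)),np.round(p.max(0)),np.round(p.min(0)))
E
```

```text
206 321 327 [-83.9  -0.7 148.1] 149.5 [192 198 202]
210 321 328 [-80.   -0.2 148.1] 150.7 [191 196 197]
214 321 328 [-7.450e+01 -1.000e-01  1.429e+02] 144.2 [168 168 166]
218 321 328 [-6.930e+01 -1.000e-01  1.387e+02] 139.8 [193 199 202]
222 321 328 [-6.51e+01 -1.00e-01  1.39e+02] 139.8 [194 199 203]
226 321 328 [-6.100e+01 -1.000e-01  1.393e+02] 140.3 [193 199 202]
230 321 328 [-5.670e+01 -1.000e-01  1.391e+02] 140.0 [193 199 202]
234 321 328 [-5.23e+01 -1.00e-01  1.39e+02] 140.0 [194 200 203]
238 321 328 [-4.810e+01 -1.000e-01  1.392e+02] 140.3 [194 200 203]
242 321 328 [-4.350e+01 -1.000e-01  1.388e+02] 140.3 [194 200 203]
246 321 328 [-3.930e+01 -1.000e-01  1.392e+02] 140.2 [193 200 203]
250 321 328 [-3.460e+01 -1.000e-01  1.385e+02] 139.7 [193 199 203]
254 321 328 [-3.030e+01 -1.000e-01  1.388e+02] 139.8 [193 199 202]
258 321 328 [-2.600e+01 -1.000e-01  1.394e+02] 140.2 [193 198 202]
262 321 328 [-21.2  -0.2 138.9] 140.7 [193 199 202]
266 321 328 [-1.67e+01 -1.00e-01  1.39e+02] 140.3 [193 199 201]
270 321 328 [-11.7  -0.2 138.1] 140.7 [194 200 203]
274 321 328 [ -7.2  -0.2 138.6
[... 347 characters left out ...]
.9  -0.3 145.1] 148.0 [49 51 53]
306 321 328 [ 27.3  -0.3 146.1] 146.6 [108 112 115]
310 317 332 [ 39.2  -0.2 134.3] 139.8 [192 198 201]
314 314 335 [ 40.1  -0.2 141.3] 142.2 [50 52 54]
318 313 335 [ 44.8  -0.8 142. ] 145.3 [55 54 58]
322 313 336 [ 47.2  -0.3 146.2] 148.4 [45 42 43]
326 313 349 [ 51.3   3.  147.7] 149.0 [53 54 55]
330 313 349 [ 56.8   6.8 147.3] 149.4 [53 54 55]
((600.4627685546875, 325.0708923339844), (166.80882263183594, 108.68821716308594), 10.083586692810059)
((575.3685302734375, 47.595314025878906), (167.58448791503906, 110.8181381225586), 4.514434337615967)
Y 365 [538.  52. 180.] [549.  60. 196.] [528.  36. 116.]
B 675 [591.  54. 186.] [602.  64. 200.] [577.  38. 117.]
```

Emit:
step_arm(plan="-0.0017 -0.0483 -0.0126 1.1; -0.0017 -0.0486 -0.0117 1.1; -0.0017 -0.0488 -0.0107 1.1; -0.0017 -0.049 -0.0098 1.1; -0.0017 -0.0491 -0.0089 1.1")

```text
time_s: 1.9
tcp_pos: [498.5, 61.6, 339.3]
tool_rot: [[-0.001, -0.08, 0.997], [0.001, 0.997, 0.08], [-1.0, 0.001, -0.001]]
contact_force: [0.2, -1.0, -0.5]
finger_gap: 1.001
```

Emit:
step_arm(plan="0 0 0 0; 0 0 0 0")

```text
time_s: 2.15
tcp_pos: [499.3, 62.6, 339.6]
tool_rot: [[-0.001, -0.08, 0.997], [0.001, 0.997, 0.08], [-1.0, 0.001, -0.001]]
contact_force: [-0.6, 0.9, -0.9]
finger_gap: 1.001
```

```bash
python3 - <<'E'
from h import *
s=snap('wrist','w2'); print(get_obs()['tcp_pos'],get_obs()['tool_rot'][:,2])
E
```

```text
[499.42561957  62.93704584 339.57913605] [ 9.96754186e-01  8.05025618e-02 -6.55473369e-04]
```

View pics/w2.png

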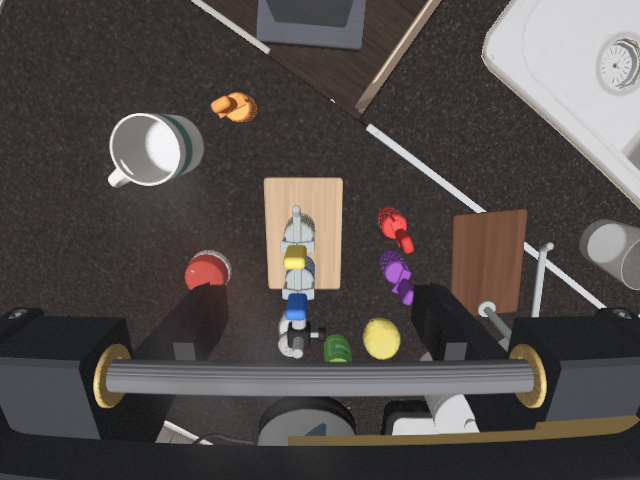

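```bash
python3 - <<'E'
from h import *
s=load('w2');C=cloud(s);hsv=cv2.cvtColor(s['im'],cv2.COLOR_RGB2HSV)
H,S=hsv[...,0],hsv[...,1];v,u=np.mgrid[0:480,0:640];Z=C[...,2]
m=(u>255)&(u<350)&(v>170)&(v<295)&(abs(Z-12)<5)&(S>60)
vv,uu=np.nonzero(m);print('foot',cv2.minAreaRect(ptz(s,uu,vv,12.)[:,:2].astype(np.float32)))
B=(u>275)&(u<325)&(v>200)&(v<330)
m=B&(S<50)&(Z>135)&(u>286)&(u<306)&(v<300)
p=C[m];
for x in range(485,640,8):
    k=p[(p[:,0]>=x)&(p[:,0]<x+8)]
    if len(k):print(x,len(k),np.round(np.median(k,0),1),round(float(np.percentile(k[:,2],95)),1))
for n,m in [('Y',(H>20)&(H<32)&(S>120)),('B',(H>105)&(H<125)&(S>120))]:
    p=C[m&B&(Z>170)];t=p[p[:,2]>193]
    print(n,len(p),len(t),'top mean',np.round(t.mean(0),1),t.min(0).round(1),t.max(0).round(1),np.round(np.percentile(p[:,2],[50,98])))
m=(u>108)&(u<205)&(v>108)&(v<190)&(Z>87)&(Z<98)
p=C[m];print('rim',len(p),np.percentile(p,[1,99],axis=0).round(1), cv2.minEnclosingCircle(p[:,:2].astype(np.float32)))
E
```

```text
foot ((576.1710205078125, 45.19346618652344), (167.88763427734375, 108.87794494628906), 4.546921730041504)
493 42 [498.6  39.5 162. ] 164.1
501 45 [505.   39.8 157.2] 162.6
509 60 [513.1  40.7 152.7] 154.1
517 60 [520.8  40.8 152.7] 154.2
525 59 [528.8  41.7 152.6] 153.9
533 80 [535.5  41.3 155. ] 158.0
541 6 [545.6  46.  196.6] 197.7
565 53 [569.6  45.1 152.6] 153.8
573 49 [577.1  45.6 152.8] 153.9
581 104 [587.4  45.3 153.3] 158.0
589 36 [590.   39.3 155.9] 159.4
597 3 [598.   35.4 154.3] 155.0
Y 311 128 top mean [539.1  43.3 196.4] [534.7  33.3 193.3] [545.3  52.4 199.4] [190. 198.]
B 456 220 top mean [591.9  46.6 196.7] [586.7  36.7 193.1] [598.9  56.  199.5] [192. 199.]
rim 731 [[ 422.1 -179.1   87.1]
 [ 501.3  -99.3   93. ]] ((461.88897705078125, -139.4152069091797), 41.3242073059082)
```

```bash
python3 go.py 539.7 43 225 4.5 3
```

```text
cur [499.4  62.9 339.6] yaw 4.62 f [-0.1 -0.3 -0.6] t 2.2 n 3
0.0382 -0.0077 0.0128 0.04; 0.0382 -0.0077 0.0129 0.04; 0.0382 -0.0077 0.0129 0.04;
```

Emit:
step_arm(plan="0.0382 -0.0077 0.0128 0; 0.0382 -0.0077 0.0129 0; 0.0382 -0.0077 0.0129 0; 0.02 0 0 0; 0.02 0 0 0", jaw=60)

```text
time_s: 2.82
tcp_pos: [539.8, 43.4, 183.7]
tool_rot: [[-0.002, -0.081, 0.997], [0.0, 0.997, 0.081], [-1.0, 0.001, -0.002]]
contact_force: [0.8, -0.4, -0.3]
finger_gap: 0.598
```

Emit:
step_arm(plan="0 0 0 0; 0 0 0 0")

```text
time_s: 3.08
tcp_pos: [540.5, 42.5, 186.0]
tool_rot: [[0.001, -0.08, 0.997], [0.0, 0.997, 0.08], [-1.0, 0.0, 0.001]]
contact_force: [-0.3, 0.6, 0.1]
finger_gap: 0.605
```

```bash
python3 go.py 539.7 43 165 4.5 3
```

```text
cur [540.5  42.5 186. ] yaw 4.62 f [-0.3  0.6  0.1] t 3.08 n 3
0.0070 0.0002 -0.0003 0.04; 0.0070 0.0002 -0.0003 0.04; 0.0070 0.0002 -0.0003 0.04;
```

Emit:
step_arm(plan="0.007 0 0 0; 0.007 0 0 0; 0.0065 0 0 0; 0 0 0 0")

```text
time_s: 3.58
tcp_pos: [539.4, 41.3, 164.0]
tool_rot: [[-0.002, -0.079, 0.997], [-0.0, 0.997, 0.079], [-1.0, 0.0, -0.002]]
contact_force: [0.2, -0.1, -0.8]
finger_gap: 0.601
```

Emit:
step_arm(plan="0 0 0 0; 0 0 0 0; 0 0 0 0; 0 0 0 0", jaw=0, newtons=25)

```text
time_s: 4.08
tcp_pos: [540.3, 41.7, 165.3]
tool_rot: [[0.001, -0.079, 0.997], [0.001, 0.997, 0.079], [-1.0, 0.001, 0.001]]
contact_force: [0.2, 1.3, 0.5]
finger_gap: 0.223
```

Emit:
step_arm(plan="-0.003 0 0 0; 0 0 0 0")

```text
time_s: 4.32
tcp_pos: [540.2, 41.3, 168.0]
tool_rot: [[0.0, -0.079, 0.997], [-0.0, 0.997, 0.079], [-1.0, -0.0, 0.0]]
contact_force: [0.6, 0.3, -1.0]
finger_gap: 0.22
```

Emit:
step_arm(plan="-0.006 0 0 0; -0.006 0 0 0; 0 0 0 0; 0 0 -0.015 0; 0 0 -0.02 0")

```text
time_s: 4.95
tcp_pos: [504.0, 38.6, 179.5]
tool_rot: [[-0.001, -0.079, 0.997], [-0.0, 0.997, 0.079], [-1.0, -0.0, -0.001]]
contact_force: [0.4, 0.3, -0.1]
finger_gap: 0.222
```

Emit:
step_arm(plan="0 0 -0.02 0; 0 0 -0.02 0; 0 0 0 0; -0.035 0 0 0; -0.05 0 0 0")

```text
time_s: 5.58
tcp_pos: [464.2, 35.5, 264.1]
tool_rot: [[-0.004, -0.079, 0.997], [-0.0, 0.997, 0.079], [-1.0, 0.0, -0.004]]
contact_force: [1.3, -0.0, -0.2]
finger_gap: 0.224
```

```bash
python3 - <<'E'
import numpy as np
a=np.radians(10.1);c,s=np.cos(a),np.sin(a)
for O in [(601.3,325.7),(600.5,325.1)]:
  for x in (-125,-20,12): print(x,O[0]+c*x,O[1]+s*x)
E
python3 go.py 477 304 260 10.1
```

```text
-125 478.2371025031954 303.7791592385016
-20 581.6099364005112 322.1926654781602
12 613.1140381596932 327.80440071310386
-125 477.43710250319543 303.17915923850165
-20 580.8099364005112 321.59266547816026
12 612.3140381596933 327.2044007131039
cur [464.2  35.5 264.1] yaw 4.53 f [ 1.3 -0.  -0.2] t 5.58 n 5
0.0008 0.0533 0.0068 -1.11; 0.0008 0.0532 0.0078 -1.11; 0.0008 0.0530 0.0089 -1.11; 0.0008 0.0529 0.0099 -1.11; 0.0008 0.0527 0.0109 -1.11;
```

Emit:
step_arm(plan="0 0.0533 0.0068 -1.1; 0 0.0532 0.0078 -1.1; 0 0.053 0.0089 -1.1; 0 0.0529 0.0099 -1.1; 0 0.0527 0.0109 -1.1")

```text
time_s: 6.2
tcp_pos: [478.6, 306.1, 264.9]
tool_rot: [[0.001, -0.175, 0.985], [0.0, 0.985, 0.175], [-1.0, 0.0, 0.001]]
contact_force: [1.0, -0.5, -0.4]
finger_gap: 0.226
```

Emit:
step_arm(plan="0.03 0 0 0; 0.03 0 0 0; 0.02 0 0 0; 0 0 0 0; 0 0 0 0")

```text
time_s: 6.82
tcp_pos: [479.1, 304.2, 186.0]
tool_rot: [[0.001, -0.174, 0.985], [0.001, 0.985, 0.174], [-1.0, 0.001, 0.002]]
contact_force: [0.6, 0.0, -1.1]
finger_gap: 0.223
```

```bash
python3 go.py 477.5 303.6 166.4 10.1 1; python3 - <<'E'
from h import *
s=snap('wrist','w3')
E
```

```text
cur [479.1 304.2 186. ] yaw 10.0 f [ 0.6  0.  -1.1] t 6.83 n 1
0.0196 -0.0004 -0.0017 -0.10;
```

View pics/w3.png

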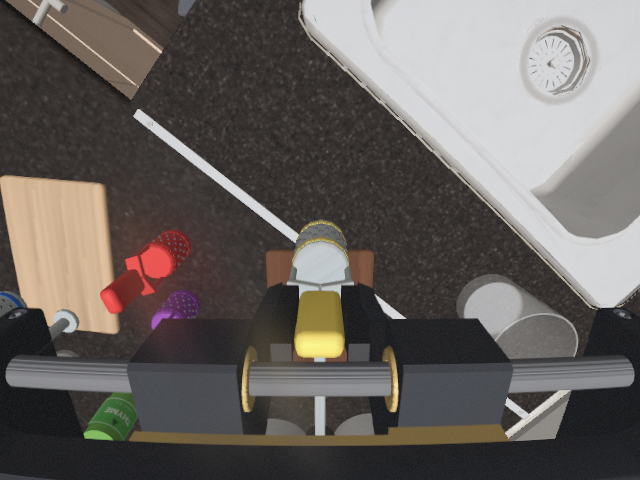

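Emit:
step_arm(plan="0.0098 0 0 0; 0.0098 0 0 0; 0 0 0 0; 0 0 0 0")

```text
time_s: 7.38
tcp_pos: [478.2, 304.0, 165.1]
tool_rot: [[-0.0, -0.174, 0.985], [-0.0, 0.985, 0.174], [-1.0, -0.0, -0.0]]
contact_force: [0.4, 0.3, -0.5]
finger_gap: 0.222
```

Emit:
step_arm(plan="0 0 0.013 0; 0 0 0.013 0; 0 0 0.013 0; 0 0 0 0")

```text
time_s: 7.88
tcp_pos: [518.1, 311.0, 165.3]
tool_rot: [[0.0, -0.173, 0.985], [0.0, 0.985, 0.173], [-1.0, 0.0, 0.0]]
contact_force: [-0.1, -0.6, 0.2]
finger_gap: 0.224
```

Emit:
step_arm(plan="0 0 0.014 0; 0 0 0.014 0; 0 0 0.014 0; 0 0 0.014 0; 0 0 0 0")

```text
time_s: 8.5
tcp_pos: [573.0, 320.7, 165.2]
tool_rot: [[0.0, -0.174, 0.985], [0.0, 0.985, 0.174], [-1.0, 0.0, 0.0]]
contact_force: [0.3, 0.2, -1.3]
finger_gap: 0.227
```

Emit:
step_arm(plan="0.005 0 0 0; 0.005 0 0 0; 0 0 0 0; 0 0 0 0")

```text
time_s: 9.0
tcp_pos: [571.5, 320.6, 155.2]
tool_rot: [[-0.0, -0.174, 0.985], [-0.0, 0.985, 0.174], [-1.0, -0.0, -0.0]]
contact_force: [0.1, 0.8, -1.7]
finger_gap: 0.225
```

Emit:
step_arm(plan="0.0015 0 0 0; 0 0 0 0; 0 0 0 0")

```text
time_s: 9.38
tcp_pos: [571.9, 320.6, 153.9]
tool_rot: [[0.0, -0.174, 0.985], [0.0, 0.985, 0.174], [-1.0, 0.0, 0.0]]
contact_force: [-1.2, 0.4, -0.9]
finger_gap: 0.226
```

Emit:
step_arm(plan="0.001 0 0 0; 0 0 0 0; 0 0 0 0")

```text
time_s: 9.75
tcp_pos: [571.8, 320.6, 152.8]
tool_rot: [[-0.0, -0.174, 0.985], [-0.0, 0.985, 0.174], [-1.0, -0.0, -0.0]]
contact_force: [-0.9, -0.5, -1.0]
finger_gap: 0.221
```

Emit:
step_arm(plan="0.001 0 0 0; 0 0 0 0; 0 0 0 0")

```text
time_s: 10.12
tcp_pos: [571.8, 320.6, 151.8]
tool_rot: [[0.0, -0.174, 0.985], [0.0, 0.985, 0.174], [-1.0, 0.0, 0.0]]
contact_force: [-0.3, -0.2, -1.1]
finger_gap: 0.223
```

Emit:
step_arm(plan="0.001 0 0 0; 0 0 0 0; 0 0 0 0")

```text
time_s: 10.5
tcp_pos: [571.9, 320.6, 151.0]
tool_rot: [[0.0, -0.174, 0.985], [0.0, 0.985, 0.174], [-1.0, 0.0, 0.0]]
contact_force: [-0.7, -0.7, -0.2]
finger_gap: 0.22
```

Emit:
step_arm(plan="0.001 0 0 0; 0 0 0 0; 0 0 0 0")

```text
time_s: 10.88
tcp_pos: [571.9, 320.7, 150.1]
tool_rot: [[0.0, -0.174, 0.985], [0.0, 0.985, 0.174], [-1.0, 0.0, 0.0]]
contact_force: [0.2, -0.5, 1.5]
finger_gap: 0.218
```

Emit:
step_arm(plan="0.001 0 0 0; 0 0 0 0; 0 0 0 0")

```text
time_s: 11.25
tcp_pos: [572.0, 320.7, 149.1]
tool_rot: [[0.001, -0.174, 0.985], [0.0, 0.985, 0.174], [-1.0, 0.0, 0.001]]
contact_force: [-1.2, -0.9, 2.9]
finger_gap: 0.222
```

```bash
cat > f.py <<'E'
from h import *
F=[];P=[]
for _ in range(8):
    camera('top');o=get_obs();F.append(o['contact_force']);P.append(o['tcp_pos'])
a=np.radians(10.1);F=np.mean(F,0);print('F',F.round(2),'along arm',round(F[0]*np.cos(a)+F[1]*np.sin(a),2),'tcp',np.mean(P,0).round(2),o['time_s'])
E
python3 f.py
```

```text
F [-0.14 -0.36  2.94] along arm -0.2 tcp [571.93 320.64 148.96] 11.65
```

Emit:
step_arm(plan="-0.002 0 0 0; 0 0 0.01 0; 0 0 0.01 0; 0 0 0.01 0; 0 0 0 0")

```text
time_s: 12.28
tcp_pos: [602.5, 325.9, 150.5]
tool_rot: [[0.001, -0.174, 0.985], [0.0, 0.985, 0.174], [-1.0, 0.0, 0.001]]
contact_force: [1.1, 0.1, 0.8]
finger_gap: 0.223
```

Emit:
step_arm(plan="0 0 0.005 0; 0 0 0 0; 0 0 0 0")

```text
time_s: 12.65
tcp_pos: [606.3, 326.7, 150.8]
tool_rot: [[0.0, -0.174, 0.985], [-0.0, 0.985, 0.174], [-1.0, -0.0, 0.0]]
contact_force: [-0.6, -0.9, 0.8]
finger_gap: 0.223
```

```bash
python3 f.py
```

```text
F [-0.   -0.28  0.21] along arm -0.05 tcp [606.24 326.63 150.85] 13.05
```

Emit:
step_arm(plan="0 0 0.002 0; 0 0 0.002 0; 0 0 0 0; 0 0 0 0")

```text
time_s: 13.55
tcp_pos: [610.3, 327.4, 150.8]
tool_rot: [[0.0, -0.174, 0.985], [0.0, 0.985, 0.174], [-1.0, 0.0, 0.0]]
contact_force: [-0.8, -0.5, 0.9]
finger_gap: 0.222
```

Emit:
step_arm(plan="0 0 0.0015 0; 0 0 0 0; 0 0 0 0")

```text
time_s: 13.92
tcp_pos: [611.7, 327.7, 150.8]
tool_rot: [[-0.0, -0.174, 0.985], [-0.0, 0.985, 0.174], [-1.0, -0.0, -0.0]]
contact_force: [0.2, 0.5, 0.1]
finger_gap: 0.224
```

Emit:
step_arm(plan="0 0 0.0015 0; 0 0 0 0; 0 0 0 0")

```text
time_s: 14.3
tcp_pos: [613.2, 327.9, 150.8]
tool_rot: [[0.0, -0.174, 0.985], [0.0, 0.985, 0.174], [-1.0, 0.0, 0.0]]
contact_force: [-0.2, -0.8, 1.0]
finger_gap: 0.224
```

```bash
python3 f.py
```

```text
F [-0.49 -0.64  0.35] along arm -0.59 tcp [613.2  327.91 150.83] 14.7
```

Emit:
step_arm(plan="0 0 0.001 0; 0 0 0 0; 0 0 0 0")

```text
time_s: 15.08
tcp_pos: [614.0, 328.0, 150.7]
tool_rot: [[-0.0, -0.174, 0.985], [-0.0, 0.985, 0.174], [-1.0, -0.0, -0.0]]
contact_force: [-1.2, -1.0, 0.2]
finger_gap: 0.224
```

Emit:
step_arm(plan="0 0 0.001 0; 0 0 0 0; 0 0 0 0")

```text
time_s: 15.45
tcp_pos: [614.9, 328.2, 150.7]
tool_rot: [[-0.001, -0.174, 0.985], [-0.0, 0.985, 0.174], [-1.0, -0.0, -0.001]]
contact_force: [-2.5, -1.1, 0.9]
finger_gap: 0.225
```

```bash
python3 f.py
```

```text
F [-2.39 -0.81  0.73] along arm -2.5 tcp [614.98 328.21 150.72] 15.85
```

Emit:
step_arm(plan="0 0 0.001 0; 0 0 0.0008 0; 0 0 0 0; 0 0 0 0")

```text
time_s: 16.35
tcp_pos: [616.5, 328.5, 150.6]
tool_rot: [[-0.001, -0.174, 0.985], [-0.0, 0.985, 0.174], [-1.0, -0.0, -0.001]]
contact_force: [-4.8, -1.4, 1.0]
finger_gap: 0.225
```

```bash
python3 f.py
```

```text
F [-4.89 -1.05  0.64] along arm -5.0 tcp [616.66 328.52 150.67] 16.75
```

Emit:
step_arm(plan="0 0 -0.001 0; 0 0 -0.001 0; 0 0 -0.0008 0; 0 0 0 0; 0 0 0 0")

```text
time_s: 17.38
tcp_pos: [614.6, 328.1, 151.0]
tool_rot: [[0.001, -0.174, 0.985], [0.0, 0.985, 0.174], [-1.0, 0.0, 0.001]]
contact_force: [-1.8, -0.4, 0.9]
finger_gap: 0.22
```

```bash
python3 f.py
```

```text
F [-1.51 -0.34  0.12] along arm -1.55 tcp [614.41 328.11 150.94] 17.775
```

Emit:
step_arm(plan="0 0 -0.0007 0; 0 0 0 0; 0.0003 0 0 0; 0 0 0 0")

```text
time_s: 18.27
tcp_pos: [613.7, 328.0, 150.7]
tool_rot: [[0.0, -0.174, 0.985], [0.0, 0.985, 0.174], [-1.0, 0.0, 0.0]]
contact_force: [0.8, -0.3, 0.8]
finger_gap: 0.223
```

Emit:
step_arm(plan="0 0 0 0; 0 0 0 0; 0 0 0 0; 0 0 0 0", jaw=50)

```text
time_s: 18.77
tcp_pos: [613.5, 328.0, 150.5]
tool_rot: [[0.0, -0.174, 0.985], [0.0, 0.985, 0.174], [-1.0, 0.0, 0.0]]
contact_force: [0.4, 0.0, -1.3]
finger_gap: 0.498
```

```bash
python3 - <<'E'
from h import *
s=snap('wrist','w4');cv2.imwrite('pics/w4c.png',cv2.resize(s['im'][150:480,160:480,::-1],None,fx=1.8,fy=1.8))
E
python3 f.py
```

```text
F [-0.07 -0.13 -0.12] along arm -0.09 tcp [613.47 327.96 150.5 ] 19.225
```

View pics/w4c.png

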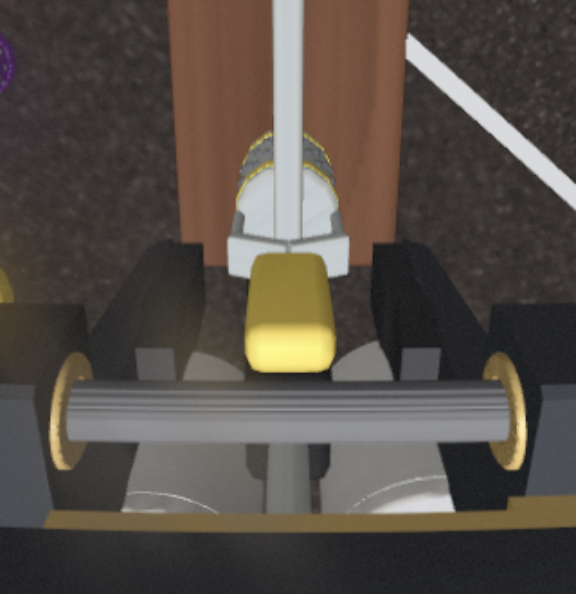

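Emit:
step_arm(plan="-0.01 0 0 0; -0.03 0 0 0; -0.05 0 0 0; 0 0 0 0")

```text
time_s: 19.73
tcp_pos: [616.5, 329.5, 247.9]
tool_rot: [[0.01, -0.174, 0.985], [0.005, 0.985, 0.174], [-1.0, 0.003, 0.011]]
contact_force: [-0.5, 0.5, 0.1]
finger_gap: 0.496
```

```bash
python3 go.py 592.5 46.5 240 4.5 6;  python3 - <<'E'
from h import *
s=snap('top','top1');C=cloud(s);hsv=cv2.cvtColor(s['im'],cv2.COLOR_RGB2HSV)
H,S=hsv[...,0],hsv[...,1];v,u=np.mgrid[0:480,0:640]
for n,m in [('Y',(H>20)&(H<32)&(S>120)&(u<270)),('B',(H>105)&(H<125)&(S>120)&(u>340)&(u<380))]:
    p=C[m&(v>205)&(v<290)&(C[...,2]>120)];print(n,len(p),np.median(p,0).round(1) if len(p) else '')
s=snap('scene','scene1');cv2.imwrite('pics/s1c.png',cv2.resize(s['im'][170:330,220:420,::-1],None,fx=4,fy=3.7,interpolation=cv2.INTER_CUBIC))
E
```

```text
cur [616.5 329.5 247.9] yaw 10.03 f [-0.5  0.5  0.1] t 19.73 n 6
0.0013 -0.0457 -0.0122 0.92; 0.0013 -0.0459 -0.0114 0.92; 0.0013 -0.0461 -0.0107 0.92; 0.0013 -0.0463 -0.0099 0.92; 0.0013 -0.0464 -0.0092 0.92; 0.0013 -0.0466 -0.0084 0.92; 
Y 41 [608.5 325.1 182.2]
B 59 [591.9  48.4 197.8]
```

View pics/s1c.png

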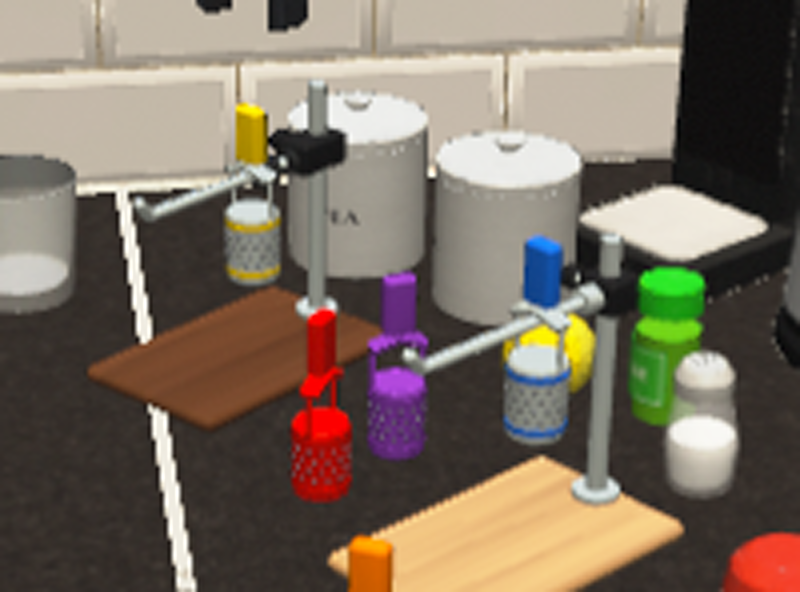

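Emit:
step_arm(plan="0 -0.0457 -0.0122 0.9; 0 -0.0459 -0.0114 0.9; 0 -0.0461 -0.0107 0.9; 0 -0.0463 -0.0099 0.9; 0.001 -0.0464 -0.0092 0.9", jaw=60)

```text
time_s: 20.45
tcp_pos: [592.2, 90.7, 237.6]
tool_rot: [[-0.003, -0.096, 0.995], [-0.0, 0.995, 0.096], [-1.0, -0.0, -0.003]]
contact_force: [0.8, -0.4, 0.4]
finger_gap: 0.599
```

Emit:
step_arm(plan="0.001 -0.0466 -0.0084 0.9; 0.02 0 0 0; 0 0 0 0; 0 0 0 0")

```text
time_s: 20.95
tcp_pos: [589.2, 46.2, 217.5]
tool_rot: [[-0.002, -0.082, 0.997], [0.0, 0.997, 0.082], [-1.0, 0.0, -0.002]]
contact_force: [0.4, 0.4, 0.7]
finger_gap: 0.602
```

```bash
python3 go.py 592.5 46.4 165 4.5 3;  python3 - <<'E'
from h import *
s=snap('wrist','w5');C=cloud(s);hsv=cv2.cvtColor(s['im'],cv2.COLOR_RGB2HSV)
H,S=hsv[...,0],hsv[...,1];p=C[(H>105)&(H<125)&(S>120)&(C[...,2]>193)];print(len(p),p.mean(0),p.min(0),p.max(0))
E
```

```text
cur [589.2  46.2 217.5] yaw 4.71 f [0.4 0.4 0.7] t 20.95 n 3
0.0175 -0.0000 0.0011 0.07; 0.0175 -0.0000 0.0011 0.07; 0.0175 -0.0000 0.0011 0.07; 
602 [592.52668739  46.62301073 196.66288253] [587.48849852  36.55923422 193.09555312] [599.06792254  56.31002027 199.44093819]
```

Emit:
step_arm(plan="0.0175 0 0.0011 0; 0.0175 0 0.0011 0; 0.0172 0 0.0011 0; 0 0 0 0")

```text
time_s: 21.5
tcp_pos: [591.2, 45.3, 163.4]
tool_rot: [[-0.005, -0.081, 0.997], [-0.0, 0.997, 0.081], [-1.0, 0.0, -0.005]]
contact_force: [0.1, -0.4, 0.4]
finger_gap: 0.597
```

Emit:
step_arm(plan="0 0 0 0; 0 0 0 0; 0 0 0 0; 0 0 0 0", jaw=0)

```text
time_s: 22.0
tcp_pos: [593.5, 45.5, 167.2]
tool_rot: [[0.001, -0.081, 0.997], [0.001, 0.997, 0.081], [-1.0, 0.0, 0.001]]
contact_force: [-0.8, 1.6, 1.4]
finger_gap: 0.224
```

Emit:
step_arm(plan="-0.0075 0 0 0; -0.0075 0 0 0; 0 0 0 0; 0 0 0 0")

```text
time_s: 22.5
tcp_pos: [593.0, 45.3, 181.3]
tool_rot: [[0.0, -0.081, 0.997], [-0.0, 0.997, 0.081], [-1.0, -0.0, 0.0]]
contact_force: [-0.4, -0.4, 0.0]
finger_gap: 0.229
```

Emit:
step_arm(plan="0 0 -0.02 0; 0 0 -0.02 0; 0 0 -0.02 0; 0 0 0 0")

```text
time_s: 23.0
tcp_pos: [532.0, 40.4, 180.8]
tool_rot: [[-0.001, -0.081, 0.997], [-0.0, 0.997, 0.081], [-1.0, 0.0, -0.001]]
contact_force: [0.4, -1.0, -0.9]
finger_gap: 0.22
```

Emit:
step_arm(plan="0 0 -0.02 0; 0 0 -0.02 0; 0 0 -0.02 0; 0 0 -0.008 0; 0 0 0 0")

```text
time_s: 23.62
tcp_pos: [465.9, 35.0, 181.5]
tool_rot: [[0.001, -0.081, 0.997], [0.0, 0.997, 0.081], [-1.0, -0.0, 0.001]]
contact_force: [-0.7, 0.0, -1.3]
finger_gap: 0.226
```

Emit:
step_arm(plan="-0.02 0 0 0; -0.03 0 0 0; -0.02 0 0 0; 0 0 0 0")

```text
time_s: 24.12
tcp_pos: [467.7, 35.1, 253.4]
tool_rot: [[0.005, -0.081, 0.997], [0.0, 0.997, 0.081], [-1.0, -0.0, 0.005]]
contact_force: [-0.1, -0.2, -0.3]
finger_gap: 0.226
```

```bash
python3 - <<'E'
from h import *
v,u=np.mgrid[0:480,0:640]
s=snap('top','top2');C=cloud(s);Z=C[...,2]
m=(u>405)&(u<470)&(v>285)&(v<335)
rim=m&(Z>86)&(Z<98)
q=np.stack(np.nonzero(rim)[::-1],-1)
P=ptz(s,q[:,0],q[:,1],92.)[:,:2].astype(np.float32);print('rim top',len(P),cv2.minEnclosingCircle(P))
fl=C[m&(Z<14)&(Z>2)];
m2=m&(s['im'].min(-1)>120)&(Z<15)&(Z>2);print('floor',m2.sum(),C[m2].mean(0))
E
python3 go.py 461.9 -139.4 220 4.5
```

```text
rim top 0 ((0.0, 0.0), 0.0)
floor 0 [nan nan nan]
cur [466.6  35.  251.9] yaw 4.63 f [-0.2 -0.1 -1.1] t 24.18 n 3
0.0106 -0.0578 -0.0063 0.04; 0.0106 -0.0578 -0.0062 0.04; 0.0106 -0.0578 -0.0062 0.04; <stdin>:9: RuntimeWarning: Mean of empty slice.
  ret = um.true_divide(
```

Emit:
step_arm(plan="0 -0.0578 -0.0063 0; 0 -0.0578 -0.0062 0; 0 -0.0578 -0.0062 0; 0 0 0 0; 0 0 0 0")

```text
time_s: 24.8
tcp_pos: [460.2, -139.2, 249.9]
tool_rot: [[-0.002, -0.079, 0.997], [0.001, 0.997, 0.079], [-1.0, 0.002, -0.002]]
contact_force: [-0.9, -0.3, -2.4]
finger_gap: 0.225
```

```bash
python3 - <<'E'
from h import *
v,u=np.mgrid[0:480,0:640]
for t,b in [('top0',(405,470,285,335)),('w2',(100,210,105,195))]:
    s=load(t);C=cloud(s);Z=C[...,2]
    m=(u>b[0])&(u<b[1])&(v>b[2])&(v<b[3])&(Z>88)&(Z<97)
    p=C[m];A=np.c_[p[:,:2],np.ones(len(p))]
    # circle by robust enclosing
    q=np.stack(np.nonzero(m)[::-1],-1);P=ptz(s,q[:,0],q[:,1],92.)[:,:2].astype(np.float32)
    print(t,len(p),cv2.minEnclosingCircle(P),P.min(0),P.max(0),cv2.fitEllipse(P))
    f=C[(u>b[0])&(u<b[1])&(v>b[2])&(v<b[3])&(Z>4)&(Z<11)&(s['im'].min(-1)>110)];print('floor',len(f),f.mean(0),f.min(0),f.max(0))
s=snap('wrist','w6')
E
python3 go.py 461.9 -139.4 220 4.5 1
```

```text
top0 144 ((462.0671691894531, -138.28274536132812), 41.87224578857422) [ 421.43204 -178.27995] [501.21368 -96.57542] ((462.3330993652344, -138.2924041748047), (78.14606475830078, 79.96157836914062), 167.08665466308594)
floor 367 [ 462.84060352 -146.44793307    8.02156368] [ 419.07308825 -174.15014426    4.00102202] [ 496.87995813 -121.63972542   10.98815374]
w2 673 ((461.5698547363281, -138.55691528320312), 41.3427848815918) [ 421.63943 -179.4518 ] [501.91736 -97.74059] ((461.5943603515625, -138.42251586914062), (77.38273620605469, 78.23775482177734), 3.6830554008483887)
floor 1033 [ 464.44365319 -151.75371367    7.67708292] [ 423.42817393 -173.56098858    4.3166425 ] [495.56506996 -99.5422787   10.97436288]
cur [ 460.4 -138.5  250.2] yaw 4.64 f [ 0.2 -0.1 -1. ] t 24.85 n 1
0.0302 -0.0010 0.0014 0.14;
```

View pics/w6.png

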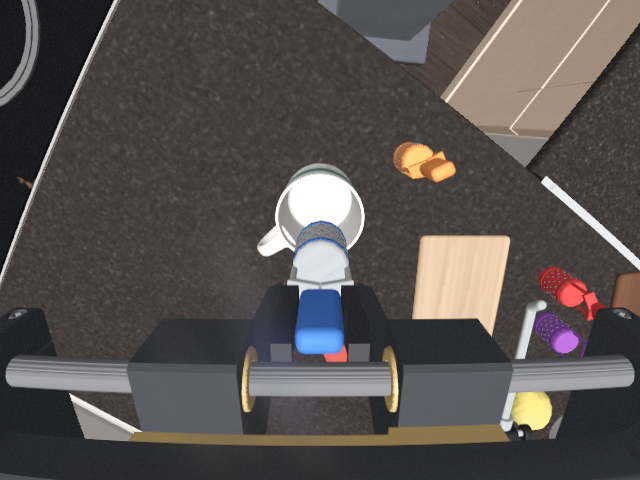

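Emit:
step_arm(plan="0.03 0 0.002 0; 0.03 0 0 0; 0 0 0 0; 0 0 0 0")

```text
time_s: 25.35
tcp_pos: [463.4, -138.4, 192.1]
tool_rot: [[0.001, -0.082, 0.997], [-0.0, 0.997, 0.082], [-1.0, -0.0, 0.001]]
contact_force: [-0.8, -0.5, -0.7]
finger_gap: 0.225
```

Emit:
step_arm(plan="0.02 0 0 0; 0.02 0 0 0; 0.02 0 0 0; 0 0 0 0; 0 0 0 0")

```text
time_s: 25.98
tcp_pos: [464.0, -139.5, 133.0]
tool_rot: [[0.002, -0.081, 0.997], [-0.001, 0.997, 0.081], [-1.0, -0.001, 0.002]]
contact_force: [-0.2, -0.0, -0.7]
finger_gap: 0.223
```

Emit:
step_arm(plan="0.01 0 0 0; 0.01 0 0 0; 0 0 0 0; 0 0 0 0")

```text
time_s: 26.48
tcp_pos: [462.6, -139.2, 111.1]
tool_rot: [[-0.0, -0.081, 0.997], [0.0, 0.997, 0.081], [-1.0, 0.0, -0.0]]
contact_force: [0.0, -0.3, -1.3]
finger_gap: 0.218
```

Now near the floor; feel in small steps.

Emit:
step_arm(plan="0.005 0 0 0; 0.005 0 0 0; 0 0 0 0; 0 0 0 0")

```text
time_s: 26.98
tcp_pos: [462.7, -139.2, 101.2]
tool_rot: [[-0.0, -0.081, 0.997], [0.0, 0.997, 0.081], [-1.0, 0.0, -0.0]]
contact_force: [0.4, 0.6, -1.3]
finger_gap: 0.223
```

Emit:
step_arm(plan="0.001 0 0 0; 0 0 0 0; 0 0 0 0")

```text
time_s: 27.35
tcp_pos: [462.8, -139.2, 100.4]
tool_rot: [[0.0, -0.081, 0.997], [-0.0, 0.997, 0.081], [-1.0, -0.0, 0.0]]
contact_force: [-0.1, 0.3, -1.8]
finger_gap: 0.224
```

Emit:
step_arm(plan="0.001 0 0 0; 0 0 0 0; 0 0 0 0")

```text
time_s: 27.72
tcp_pos: [462.8, -139.2, 99.3]
tool_rot: [[-0.0, -0.081, 0.997], [0.0, 0.997, 0.081], [-1.0, 0.0, -0.0]]
contact_force: [-0.0, -0.3, -0.5]
finger_gap: 0.222
```

Emit:
step_arm(plan="0.001 0 0 0; 0 0 0 0; 0 0 0 0")

```text
time_s: 28.1
tcp_pos: [463.0, -139.3, 98.6]
tool_rot: [[0.001, -0.081, 0.997], [-0.0, 0.997, 0.081], [-1.0, -0.0, 0.001]]
contact_force: [-0.7, 0.3, 2.6]
finger_gap: 0.221
```

```bash
python3 f.py
```

```text
F [-0.52  0.3   3.21] along arm -0.46 tcp [ 463.01 -139.28   98.61] 28.5
```

Emit:
step_arm(plan="0 0 0 0; 0 0 0 0; 0 0 0 0; 0 0 0 0", jaw=45)

```text
time_s: 29.0
tcp_pos: [462.6, -139.1, 98.1]
tool_rot: [[-0.0, -0.081, 0.997], [0.0, 0.997, 0.081], [-1.0, 0.0, -0.0]]
contact_force: [-0.7, -0.0, -0.5]
finger_gap: 0.448
```

Emit:
step_arm(plan="-0.01 0 0 0; -0.03 0 0 0; -0.05 0 0 0; -0.05 0 0 0; -0.05 0 0 0")

```text
time_s: 29.62
tcp_pos: [462.6, -139.1, 290.8]
tool_rot: [[0.001, -0.081, 0.997], [-0.0, 0.997, 0.081], [-1.0, -0.0, 0.001]]
contact_force: [0.1, -0.2, 0.2]
finger_gap: 0.445
```

Emit:
step_arm(plan="0 0 -0.03 0; 0 0 -0.03 0; 0 0 0 0; 0 0 0 0")

```text
time_s: 30.12
tcp_pos: [403.6, -144.1, 288.9]
tool_rot: [[0.002, -0.08, 0.997], [-0.0, 0.997, 0.08], [-1.0, -0.0, 0.002]]
contact_force: [0.4, 0.1, -0.8]
finger_gap: 0.453
```

```bash
python3 - <<'E'
from h import *
s=snap('wrist','w7');t=snap('scene','scene2')
a=s['im'][:,:,::-1];b=cv2.resize(t['im'][170:410,220:440,::-1],(640,480) ,interpolation=cv2.INTER_CUBIC)
cv2.imwrite('pics/fin.png',cv2.resize(np.vstack([a[:300],b[:]]),(480,585)))
v,u=np.mgrid[0:480,0:640];C=cloud(s);h=cv2.cvtColor(s['im'],cv2.COLOR_RGB2HSV)
p=C[(h[...,0]>105)&(h[...,0]<125)&(h[...,1]>120)&(C[...,2]>100)];t=p[p[:,2]>p[:,2].max()-7];print(len(p),t.mean(0),p.max(0))
r=(C[...,2]>89)&(C[...,2]<96)&(h[...,1]<60)&(v<300)&(abs(C[...,0]-462)<45)&(abs(C[...,1]+139)<45)
q=C[r];print('rim',len(q),q.min(0),q.max(0));print(get_obs()['tcp_pos'],get_obs()['time_s'])
E
```

```text
213 [ 458.75457173 -138.83915179  124.96734194] [ 464.63148588 -129.50995176  128.88601537]
rim 622 [ 421.52387541 -180.16275921   89.00766218] [500.49294297 -98.65121013  94.70174055]
[ 403.69912096 -144.04925956  288.46219779] 30.225
```

View pics/fin.png

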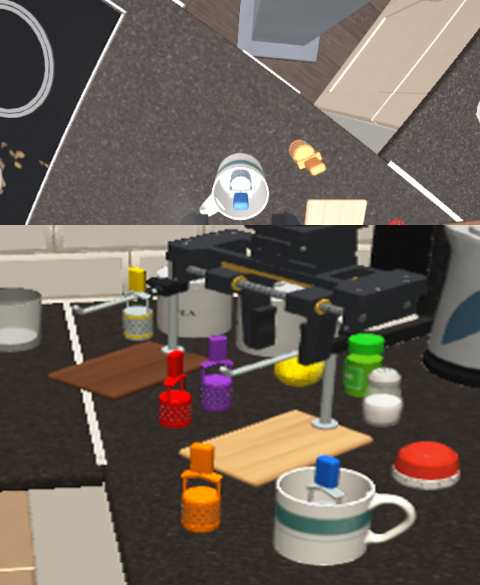

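```bash
python3 -c "
from h import *
print(hand_in())"
```

```text
the job is handed in; nothing more can be done
None
```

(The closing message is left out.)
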